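# Start the dust extraction and hold it running

### The job

Start the bench's dust extraction with closed fingers, in this order: press down the raised end of the rocker on the long power box until it is fully over, push the small round button fully in so that it stays in, then press the square key fully down and keep it held; the program finishes while the fingers are still holding the square key down. Leave the wide mushroom button alone (that is the stop), and do not lift or shift the boxes or the other things on the bench.

Things in the scene. Friction and masses are not known exactly. Their poses are not given: they have to be found in the camera images.
- power_box: power box: long grey box 124 x 78 mm, 56 mm high, 1 kg, standing loose on rubber feet, with one black rocker in the middle of its top, along the box's x; origin at the centre of its underside, z up; may be turned any way round
- rocker (a joint): angle of the black rocker (68 mm long, 36 mm wide) about its pivot across the middle of the box, rad: about 0 = off (the half towards the box's -x raised), 0.32 = fully over, on (that half level, 4 mm above the box top, the other half raised). No spring: it stays where it is left; takes about 3.5 N at its end
- rocker_press (a point): point to press on the top face of the rocker's half that is raised when off, 26 mm from the pivot and 8 mm from the rocker's end, marked by a flush metal bar 18 mm long across the rocker (the other half has none); moves with the rocker and travels 8 mm down from off to on (from about 68 mm to 60 mm above the bench); the raised face slopes up towards its end, by 18 degrees when off
- round_station: grey box 74 x 74 mm, 56 mm high, 0.7 kg, standing loose on rubber feet, single control in the middle of its top; origin at the centre of its underside, z up
- round_button (a joint): travel of the small round black button (25 mm across) of round_station, m: about 0 = out, 0.008 = fully in. Latching: no spring, it stays where it is pushed; moves at about 3 N
- round_button_top (a point): centre of the flat top of the small round button; 14 mm above the box top (70 mm above the bench) when out, 6 mm when in
- square_station: grey box 74 x 74 mm, 56 mm high, 0.7 kg, standing loose on rubber feet, single control in the middle of its top; origin at the centre of its underside, z up
- square_key (a joint): travel of the square black key (32 x 32 mm) of square_station, m: 0 = up, 0.006 = fully down. Spring return: 2 N to start, 5 N at the bottom
- square_key_top (a point): centre of the flat top of the square key; 12 mm above the box top (68 mm above the bench) when up, 6 mm when down
- mushroom_station: grey box 74 x 74 mm, 56 mm high, 0.7 kg, standing loose on rubber feet, single control in the middle of its top; origin at the centre of its underside, z up
- mushroom_button (a joint): travel of the wide black mushroom button (42 mm across, domed) of mushroom_station, the stop, not to be pressed, m: 0 = up, 0.006 = down; spring return
- mushroom_button_top (a point): top of the mushroom button's dome, 23 mm above the box top (79 mm above the bench)
- clamp_fixture: fixed, part of the bench: drilling fixture with an upright toggle clamp, 144 x 170 mm and 212 mm high, behind the work; keep the gripper and arm clear of it; origin at the centre of its underside
- tape_roll: bystander, loose: roll of white tape lying flat, 98 mm across, 24 mm high; origin at the centre of its underside
- sanding_block: bystander, loose: cork sanding block 58 x 91 x 34 mm; origin at the centre of its underside
- screw_jar: bystander, loose: small jar with a screw cap, 50 mm across, 66 mm high; origin at the centre of its underside
- pliers: bystander, loose: pliers 63 x 156 x 14 mm lying flat; origin at the centre of the underside
- marker: bystander, loose: felt marker 18 x 130 x 19 mm lying; origin at the centre of the underside
- glue_bottle: bystander, loose: squeeze bottle of glue, 47 mm across, 146 mm high, standing; origin at the centre of its underside
There are look-alikes about, which are no part of the job. What is shaped like the round_station but orange or yellow is not meant. What is shaped like the power_box but orange is not meant.

How it is judged:
By the outcome, as a careful person would: the job done as asked, in the order asked, and still so for the second after the job is handed in, while the arm keeps its last pose, push and grip.
It also fails if it takes over 48 s, if anything falls off the work surface, if the arm or the gripper's body presses on something with over 40 N, if the wrist force passes 120 N, or if a joint passes its speed limit or range.

### The arm

A 6-joint arm with a two-finger parallel gripper is mounted at the origin on a cart in front of the work surface, level with it; the furniture and walls round the work are solid. World frame = base frame: x ahead of the robot, y to its left, z up, the work surface at z = 0. Lengths are in m, angles in rad, forces in N, time in s.
With the tool pointing down it reaches from about 0.25 to 0.775 m from the base axis. Payload 4 kg.
Tool frame: the origin (TCP) lies midway between the tips of the shut fingers; the grasp point (between the pads) lies robot.tcp_to_grasp behind it (robot.tcp_to_grasp is the distance from the TCP to the grasp point, in m); y points along the fingers, x is the direction in which the jaws open and shut, and the axes are right-handed (so a half turn about y gives the same grasp; the last joint's range is limited). The gripper opens to 94 mm and grips with 3 to 60 N. Pads are 16 mm wide; open, the fingers measure 119 mm over their backs; the gripper's body (75 mm by 177 mm) begins 78 mm behind the grasp point.
Start: joints at [-1.291, 0.087, 1.371, -0, 1.684, -0.103], TCP at [0.205, -0.51, 0.206] pointing down, gripper open.
Joint ranges: [-3.1, 3.1], [-0.76, 2.03], [0.27, 2.55], [-1.08, 4.22], [0.17, 2.65], [-2.57, 2.57]. Speed limits (rad/s): [2.79, 2.79, 3.14, 3.14, 3.14, 3.14].

### API

Orientations are given as [roll, pitch, yaw] about the fixed x, y, z axes, in that order (R = Rz(yaw) Ry(pitch) Rx(roll)).
In Python, from bench import robot gives the robot as it stands.
- The arm moves only by the tool arm_command, never from a script. Its argument "series" is text: rows parted by semicolons, each of 7 numbers parted by spaces: the turn, a rotation vector about the tool's x, y, z in rad, then the shift along the tool's x, y, z in m, then the finger opening in m, from 0 to 0.094. A call has 1 to 12 rows; each row shifts and turns the pose as measured when the row begins, along the tool's axes as they then stand; what a row does not reach is not made up. A row lasts 1/10 s, in which the tool goes at most 50 mm and 8.59 degrees, less where a joint would pass 70% of its speed; a pose out of reach is approached as far as the arm can. A call with a gripper value outside its range is refused whole. The fingers move at their own pace and stop on an object; the grip force is fixed at half the most. Time passes only in rows, so rows that do not move let the fingers close. It gives the time, the measured TCP pose, the force and the opening at its end, in the units of the state.
- robot.get_obs(): the state, without advancing time (a new reading comes with each control period).
- robot.snapshot(name): name is "side" or "top" or "wrist"; returns the picture (480x640x3 uint8, blue, green, red); there is no depth.
- robot.camera_params(name): a dict with "fx", "fy", "cx", "cy" (pixels), "distortion" ([k1, k2, p1, p2, k3] as OpenCV has them; the pictures are not rectified), "extrinsics" (4x4, takes a point from camera to world coordinates). Camera axes: x right, y up, looking along -z (the intrinsics and any distortion apply to the point x, -y, -z); pixel columns grow to the right and rows downward; lengths in m; the calibration is good to about 2 mm. A picture is of the moment at which its call begins: read the wrist's pose just before it. camera_params takes no time and is no camera call; for the wrist camera it gives the pose at the moment of the call.
- robot.close_job(): hands the job in, once; it reports no verdict.
Trained networks look in the newest picture that a camera, given by its name, has taken for a name from the list of things; names that differ only in an ending like _2 or _b are one class to them, and where a whole thing is asked for, a point or a joint stands for the part that bears it (a point fixed in the world has none). Each returns a list of dicts, best first, with "score" (0 to 1); they miss things now and then, are a little off and sometimes report something else, mostly with a low value. They report only what shows in the picture. A call takes as long as a camera call. They do not tell look-alikes from the thing itself.
- robot.spot_in(camera, target): "centre" ([x, y, z] in m, in the coordinates of the camera as it stood for that picture, good to about 4 mm: the middle of the surface that is visible of it).
The state is a dict: "time": time; "joint_positions": joint angles; "qvel": joint speeds; "joint_torque": joint torques, N m; "tool_pos": TCP position; "ee_rot": TCP orientation; "wrist_force": force on the tool from outside, world axes, zero at the start; "wrist_torque": the same for the moment, N m; "width": finger opening in m.
Only numpy, scipy, OpenCV 4.12 (cv2) and the standard library are available. Lean on these libraries where they do the work, as an engineer would, in place of code of your own. Each camera call takes 0.05 s, during which the arm holds its last target.

## Working session

There is one attempt and no reset: what is moved stays moved. The work goes in short steps, Python scripts to look and compute and a tool call to move; the robot and the scene stay as the last step left them, time stands still between calls to the robot, and variables do not carry over. Pictures are saved under pics/ and viewed, and the job is handed in when it is done.

Besides the shell and the picture viewer there is one more tool, called after ">>>" by a JSON object that holds its "api" and its "payload", one argument or row to a line. arm_command: Moves the arm, as the interface text tells. Its arguments: {"type":"object","properties":{"series":{"type":"string"}},"required":["series"]}

```bash
mkdir -p pics; ls
python3 - <<'E'
from bench import robot
import cv2
print(robot.get_obs()); print(robot.tcp_to_grasp)
for n in("top","side"):
    im=robot.snapshot(n); cv2.imwrite(f"pics/{n}0.png",im)
    print(n,robot.camera_params(n))
E
```

```text
pics
{'time': 0.0, 'joint_positions': array([-1.29112364e+00,  8.79789130e-02,  1.37218233e+00, -4.90983354e-06,
        1.68360535e+00, -1.03061453e-01]), 'qvel': array([-0.00025875,  0.00143774,  0.00046869, -0.00027933, -0.00021189,
        0.00012661]), 'joint_torque': array([ 4.36791424e-04, -3.40173376e+01, -3.02430689e+01,  7.19442498e-02,
        3.29017255e-02, -2.00842201e-04]), 'tool_pos': array([ 0.20526998, -0.50969262,  0.2043276 ]), 'ee_rot': array([-1.57057753,  0.0021629 , -1.1880625 ]), 'wrist_force': array([ 0.1705272 ,  0.19877859, -0.5322307 ]), 'wrist_torque': array([-0.0118277 , -0.01987797,  0.07327636]), 'width': 0.09392281522290477}
0.0188
top {'fx': 488.77324147651126, 'fy': 488.77324147651126, 'cx': 317.97200233274333, 'cy': 240.6578676091689, 'distortion': array([0.04551032, 0.        , 0.        , 0.        , 0.        ]), 'extrinsics': array([[-0.02736122,  0.99058888, -0.13410829,  0.36777919],
       [-0.99962416, -0.02688502,  0.00536083, -0.04343926],
       [ 0.00170487,  0.13420457,  0.99095218,  1.21846168],
       [ 0.        ,  0.        ,  0.        ,  1.        ]])}
side {'fx': 471.9805802186625, 'fy': 471.9805802186625, 'cx': 320.93349210239523, 'cy': 237.04914277408153, 'distortion': array([-0.12145102,  0.        ,  0.        ,  0.        ,  0.        ]), 'extrinsics': array([[ 0.84566212,  0.35252161, -0.40072945,  0.05398555],
       [-0.53354901,  0.57731105, -0.61809175, -0.75179439],
       [ 0.01345484,  0.73650558,  0.67629764,  0.85836769],
       [ 0.        ,  0.        ,  0.        ,  1.        ]])}
```

View pics/top0.png

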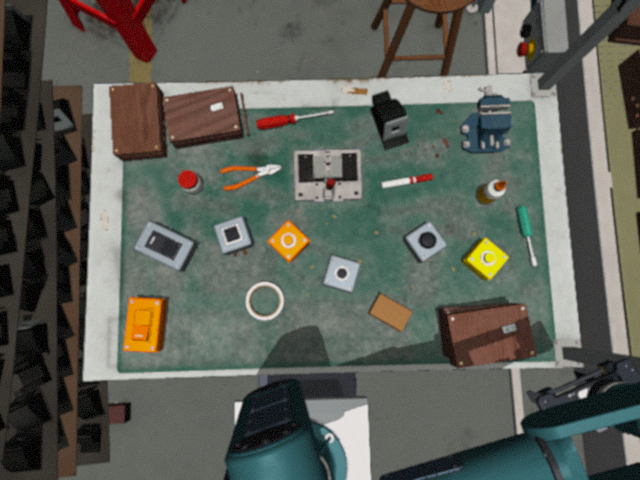

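View pics/side0.png

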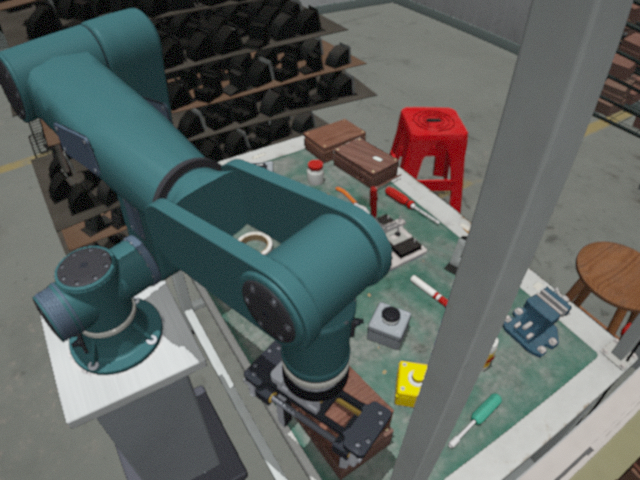

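```bash
cat > h.py <<'E'
from bench import robot
import numpy as np, cv2
def ray(n,uv,z,P=None):
    p=P or robot.camera_params(n); E=p["extrinsics"]
    K=np.array([[p["fx"],0,p["cx"]],[0,p["fy"],p["cy"]],[0,0,1]])
    u=cv2.undistortPoints(np.array([[uv]],float),K,np.array(p["distortion"]))[0,0]
    d=E[:3,:3]@np.array([u[0],-u[1],-1]); o=E[:3,3]
    return o+d*(z-o[2])/d[2]
def proj(n,X,P=None):
    p=P or robot.camera_params(n); E=p["extrinsics"]
    K=np.array([[p["fx"],0,p["cx"]],[0,p["fy"],p["cy"]],[0,0,1]])
    c=E[:3,:3].T@(np.array(X)-E[:3,3]); c=np.array([c[0],-c[1],-c[2]])
    return cv2.projectPoints(c[None],np.zeros(3),np.zeros(3),K,np.array(p["distortion"]))[0][0,0]
E
python3 - <<'E'
from h import *
for n in("top","side"):
    E=robot.camera_params(n)["extrinsics"]
    for t in("rocker_press","round_button_top","square_key_top","mushroom_button_top","power_box"):
        if n=="side" and t=="power_box": continue
        for d in robot.spot_in(n,t)[:4]:
            w=E[:3,:3]@d["centre"]+E[:3,3]
            print(n,t,round(d["score"],2),w.round(3),proj(n,w).round(0))
E
```

```text
top rocker_press 0.68 [0.338 0.359 0.064] [143. 325.]
top rocker_press 0.57 [0.527 0.32  0.058] [163. 244.]
top rocker_press 0.16 [ 0.447 -0.103  0.055] [341. 272.]
top round_button_top 0.6 [ 0.477 -0.448  0.07 ] [488. 255.]
top round_button_top 0.47 [ 0.45  -0.104  0.07 ] [342. 271.]
top square_key_top 0.72 [0.545 0.158 0.073] [230. 234.]
top square_key_top 0.56 [0.719 0.123 0.007] [248. 170.]
top square_key_top 0.51 [ 0.515 -0.308  0.076] [428. 241.]
top square_key_top 0.37 [ 0.629 -0.461  0.082] [491. 191.]
top mushroom_button_top 0.68 [ 0.518 -0.311  0.079] [429. 239.]
top power_box 0.82 [0.519 0.317 0.058] [164. 247.]
top power_box 0.69 [0.333 0.355 0.059] [146. 327.]
side rocker_press 0.41 [0.544 0.337 0.067] [262. 164.]
side mushroom_button_top 0.83 [ 0.511 -0.318  0.076] [390. 316.]
side mushroom_button_top 0.6 [0.409 0.1   0.021] [258. 237.]
side mushroom_button_top 0.19 [0.543 0.337 0.07 ] [261. 163.]
```

Run:
```python
import cv2,numpy as np
im=cv2.imread("pics/top0.png")
a=cv2.resize(im[215:275,130:200],None,fx=8,fy=8,interpolation=cv2.INTER_CUBIC)[:480]
b=cv2.resize(im[210:260,210:260],(240,240),interpolation=cv2.INTER_CUBIC)
c=cv2.resize(im[247:297,317:367],(240,240),interpolation=cv2.INTER_CUBIC)
cv2.imwrite("pics/z0.png",np.hstack([a,np.vstack([b,c])]))
```

```text
(no output)
```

View pics/z0.png

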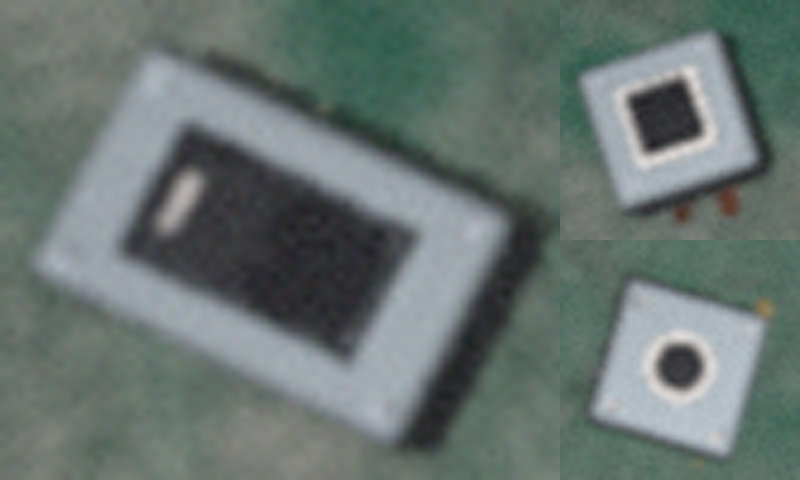

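Run:
```python
from h import *
px=lambda x,y,s,ox,oy:(ox+(x+.5)/s-.5,oy+(y+.5)/s-.5)
bar=ray("top",px(179,202,8,130,215),.068)
c=[ray("top",px(*q,8,130,215),.056) for q in((155,55),(505,215),(400,440),(40,262))]
ctr=np.mean(c,0); print("bar",bar,"ctr",ctr,"len",[np.linalg.norm(c[i]-c[i-1]) for i in range(4)])
ax=(c[1]+c[2]-c[0]-c[3]);ax/=np.linalg.norm(ax);print("axis +x",ax,np.degrees(np.arctan2(ax[1],ax[0])),"bar offset",(bar-ctr)@ax, "perp",np.cross(ax,bar-ctr)[2])
for nm,q,s,o,z in (("sq",(107,115),4.8,(210,210),.068),("rd",(120,126),4.8,(317,247),.070)):
    print(nm,ray("top",px(*q,s,*o),z))
sc=[ray("top",px(*q,4.8,210,210),.056) for q in((153,32),(207,157),(67,207),(22,77))]
rc=[ray("top",px(*q,4.8,317,247),.056) for q in((72,40),(207,75),(168,217),(32,172))]
for k in(sc,rc): print(np.mean(k,0),[np.linalg.norm(k[i]-k[i-1]).round(4) for i in range(4)])
```

```text
bar [0.53612929 0.34233816 0.068     ] ctr [0.5249449 0.3177884 0.056    ] len [np.float64(0.06974072196898629), np.float64(0.1163309038163907), np.float64(0.0730922927678074), np.float64(0.12053345419771744)]
axis +x [-0.45324078 -0.89138813  0.        ] -116.951800012233 bar offset -0.026952589324630277 perp -0.0011573151385159564
sq [0.54602769 0.15430058 0.068     ]
rd [ 0.44538493 -0.1030705   0.07      ]
[0.54630485 0.15371629 0.056     ] [np.float64(0.0689), np.float64(0.0694), np.float64(0.0734), np.float64(0.0698)]
[ 0.44649165 -0.10367141  0.056     ] [np.float64(0.0685), np.float64(0.0692), np.float64(0.073), np.float64(0.0705)]
```

>>> {"api": "arm_command", "payload": {
  "series": "0 0 0 0 -0.03 0 0;0 0 0 -0.033 0 0.031 0;0 0 0 -0.033 0 0.031 0;0 0 0 -0.033 0 0.031 0;0 0 0 -0.033 0 0.031 0;0 0 0 -0.033 0 0.031 0;0 0 0 -0.033 0 0.031 0;0 0 0 -0.033 0 0.031 0;0 0 0 -0.033 0 0.031 0;0 0 0 -0.033 0 0.031 0;0 0 0 -0.033 0 0.031 0;0 0 0 0 0 0 0"
}}

```text
time: 1.75
tool_pos: [0.3756, -0.0739, 0.2375]
ee_rot: [-1.563, -0.003, -1.192]
wrist_force: [0.1, 0.0, -0.3]
width: 0.0021
```

>>> {"api": "arm_command", "payload": {
  "series": "0 0 0 -0.033 0 0.03 0;0 0 0 -0.033 0 0.03 0;0 0 0 -0.033 0 0.03 0;0 0 0 -0.033 0 0.03 0;0 0 0 -0.033 0 0.03 0;0 0 0 -0.033 0 0.03 0;0 0 0 -0.033 0 0.03 0;0 -0.14 0 0 0 0 0;0 -0.14 0 0 0 0 0;0 -0.14 0 0 0 0 0;0 -0.14 0 0 0 0 0;0 -0.14 0 0 0 0 0"
}}

```text
time: 2.95
tool_pos: [0.4952, 0.2186, 0.236]
ee_rot: [-1.575, -0.014, -0.478]
wrist_force: [-0.2, -0.5, -0.3]
width: 0.0005
```

Run:
```python
from h import *
o=robot.get_obs();print(o['tool_pos'],o['ee_rot'],o['joint_positions'].round(2))
p=robot.camera_params("wrist");im=robot.snapshot("wrist");cv2.imwrite("pics/w1.png",im);print(p)
import pickle;pickle.dump(p,open("w1.pkl","wb"))
```

```text
[0.4952202  0.21858234 0.23600283] [-1.57506727 -0.01430052 -0.47790711] [ 0.32  0.06  1.34 -0.01  1.73  0.8 ]
{'fx': 342.21923575588863, 'fy': 342.21923575588863, 'cx': 322.20631030142005, 'cy': 237.01850399948054, 'distortion': array([-0.01645826,  0.        ,  0.        ,  0.        ,  0.        ]), 'extrinsics': array([[ 0.88796516,  0.44364946,  0.12121483,  0.53211409],
       [-0.45966741,  0.84754373,  0.26528381,  0.29435142],
       [ 0.01495815, -0.29128129,  0.9565205 ,  0.41428579],
       [ 0.        ,  0.        ,  0.        ,  1.        ]])}
```

View pics/w1.png

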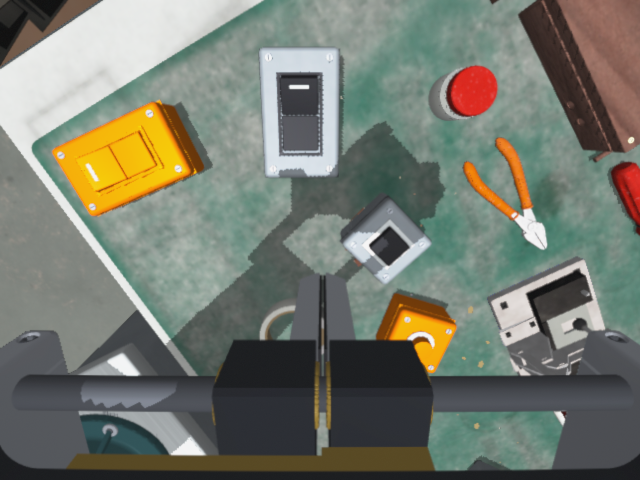

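Run:
```python
from h import *
import pickle;p=pickle.load(open("w1.pkl","rb"))
im=cv2.imread("pics/w1.png")
a=cv2.resize(im[40:190,240:360],None,fx=4,fy=4,interpolation=cv2.INTER_CUBIC)
b=cv2.resize(im[190:290,335:435],(300,300),interpolation=cv2.INTER_CUBIC)
o=np.zeros((600,780,3),np.uint8);o[:600,:480]=a;o[:300,480:]=b;cv2.imwrite("pics/z1.png",o)
b=ray("w",(298.5,87),.068,p);k=ray("w",(390,246),.068,p);print(b,k,np.linalg.norm(b-k))
c=[ray("w",q,.056,p) for q in((261,48),(339,47),(340,176),(263,177))];print(np.mean(c,0),[np.linalg.norm(c[i]-c[i-1]).round(4) for i in range(4)])
```

```text
[0.53600272 0.33881984 0.068     ] [0.54791299 0.15572727 0.068     ] 0.18347954185118093
[0.52588035 0.31666399 0.056     ] [np.float64(0.1205), np.float64(0.0733), np.float64(0.1207), np.float64(0.0799)]
```

View pics/z1.png

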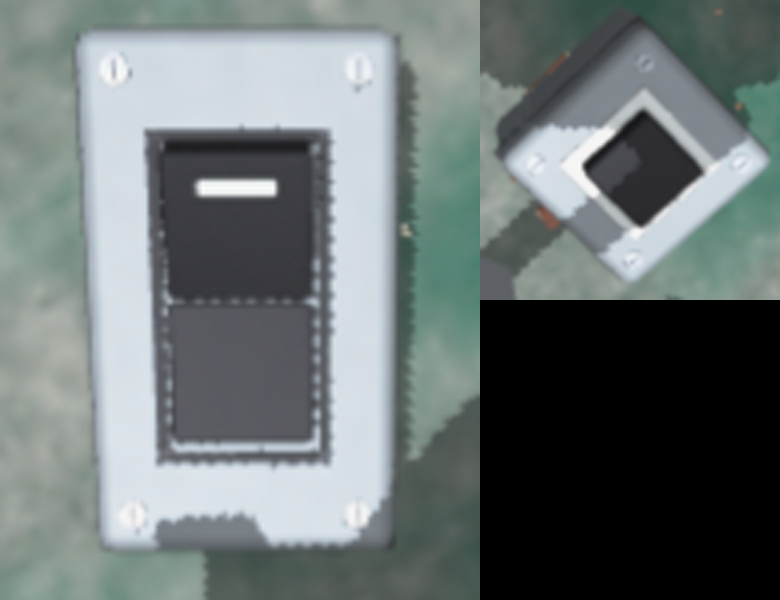

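>>> {"api": "arm_command", "payload": {
  "series": "0 0 0 -0.0065 0 0.0425 0;0 0 0 -0.0065 0 0.0425 0;0 0 0 -0.0065 0 0.0425 0;0 0 0 0 0.04 0 0;0 0 0 0 0.04 0 0;0 0 0 0 0.04 0 0;0 0 0 0 0 0 0;0 0 0 0 0 0 0"
}}

```text
time: 3.8
tool_pos: [0.5475, 0.3363, 0.1138]
ee_rot: [-1.572, -0.021, -0.504]
wrist_force: [0.4, -0.7, -0.3]
width: 0.0006
```

```bash
cat >> h.py <<'E'
def rel(t):
    from scipy.spatial.transform import Rotation as Ro
    o=robot.get_obs(); R=Ro.from_euler("xyz",o["ee_rot"]).as_matrix()
    print("pos",o["tool_pos"].round(4),"rot",o["ee_rot"].round(3),"F",o["wrist_force"].round(1),"q",o["joint_positions"].round(2))
    print("tool shift to target",(R.T@(np.array(t)-o["tool_pos"])).round(4))
    # rotation vector making tool y straight down
    y=R[:,1]; w=np.cross(y,[0,0,-1]); print("level rotvec(tool)",(R.T@w).round(4))
def shot(f):
    import pickle
    p=robot.camera_params("wrist");im=robot.snapshot("wrist");cv2.imwrite("pics/"+f+".png",im)
    pickle.dump(p,open(f+".pkl","wb"))
E
python3 - <<'E'
from h import *
rel([.5365,.3405,.068]); shot("w2")
E
```

```text
pos [0.5475 0.3363 0.1138] rot [-1.572 -0.021 -0.504] F [ 0.4 -0.7 -0.3] q [ 0.47  0.32  1.28 -0.02  1.53  0.98]
tool shift to target [-0.0126  0.0455 -0.0016]
level rotvec(tool) [0.0011 0.     0.021 ]
```

View pics/w2.png

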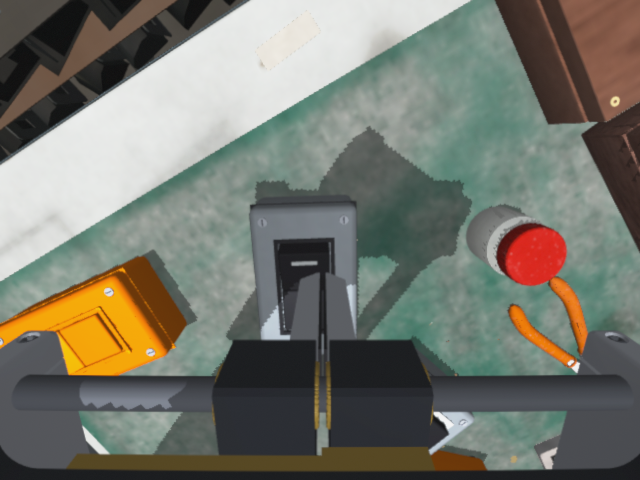

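Run:
```python
from h import *
import pickle;p=pickle.load(open("w2.pkl","rb"))
print(ray("w",(304,264),.068,p))
print(ray("w",(440,432),.060,p))
```

```text
[0.53599131 0.33858687 0.068     ]
[0.55952892 0.14176364 0.06      ]
```

>>> {"api": "arm_command", "payload": {
  "series": "0 -0.03 0.021 -0.0125 0.01 -0.001 0;0 0 0 0 0.01 0 0;0 0 0 0 0 0 0;0 0 0 0 0 0 0"
}}

```text
time: 4.25
tool_pos: [0.5386, 0.3426, 0.0995]
ee_rot: [-1.563, -0.005, -0.474]
wrist_force: [-0.1, -0.4, 0.5]
width: 0.0006
```

Run:
```python
from h import *
rel([.5365,.3405,.068])
```

```text
pos [0.5386 0.3426 0.0995] rot [-1.563 -0.005 -0.474] F [-0.1 -0.4  0.5] q [0.48 0.32 1.31 0.   1.5  0.95]
tool shift to target [-0.0011  0.0314 -0.0031]
level rotvec(tool) [-0.0077  0.      0.0048]
```

>>> {"api": "arm_command", "payload": {
  "series": "-0.007 0 0.005 -0.002 0.01 -0.004 0;0 0 0 0 0.01 0 0;0 0 0 0 0.004 0 0;0 0 0 0 0.004 0 0;0 0 0 0 0 0 0"
}}

```text
time: 4.75
tool_pos: [0.5357, 0.3404, 0.0705]
ee_rot: [-1.568, -0.001, -0.474]
wrist_force: [-0.2, 0.2, 0.5]
width: 0.0004
```

Run:
```python
from h import *
rel([.536,.3395,.060])
```

```text
pos [0.5357 0.3404 0.0705] rot [-1.568e+00 -1.000e-03 -4.740e-01] F [-0.2  0.2  0.5] q [0.48 0.33 1.35 0.   1.46 0.95]
tool shift to target [ 0.0007  0.0105 -0.0007]
level rotvec(tool) [-0.0028  0.      0.0013]
```

>>> {"api": "arm_command", "payload": {
  "series": "0 0 0 0 0.003 0 0;0 0 0 0 0.003 0 0;0 0 0 0 0.003 0 0;0 0 0 0 0.002 0 0"
}}

```text
time: 5.15
tool_pos: [0.5369, 0.3426, 0.0622]
ee_rot: [-1.562, -0.003, -0.473]
wrist_force: [-0.9, -0.0, 3.0]
width: 0.0006
```

>>> {"api": "arm_command", "payload": {
  "series": "0 0 0 0 0.003 -0.001 0;0 0 0 0 0.003 -0.001 0;0 0 0 0 0.003 0 0"
}}

```text
time: 5.45
tool_pos: [0.5372, 0.343, 0.0597]
ee_rot: [-1.555, -0.005, -0.472]
wrist_force: [-6.5, -2.7, 14.5]
width: 0.0004
```

>>> {"api": "arm_command", "payload": {
  "series": "0 0 0 0 -0.01 0 0;0 0 0 0 -0.03 0 0;0 0 0 0 -0.03 0 0;0 0 0 0 -0.03 -0.03 0;0 0 0 0 0 -0.04 0;0 0 0 0 0 -0.04 0;0 0 0 0 0 0 0"
}}

```text
time: 6.15
tool_pos: [0.4828, 0.2368, 0.1569]
ee_rot: [-1.57, -0.004, -0.472]
wrist_force: [0.1, -0.1, 0.6]
width: 0.0005
```

Run:
```python
from h import *
rel([.446,-.1035,.10]); shot("w3")
cv2.imwrite("pics/t3.png",robot.snapshot("top"))
```

```text
pos [0.4828 0.2368 0.1569] rot [-1.57  -0.004 -0.472] F [ 0.1 -0.1  0.6] q [ 0.35  0.07  1.48 -0.    1.58  0.82]
tool shift to target [ 0.1217  0.0571 -0.3199]
level rotvec(tool) [-0.0009  0.      0.0039]
```

View pics/w3.png

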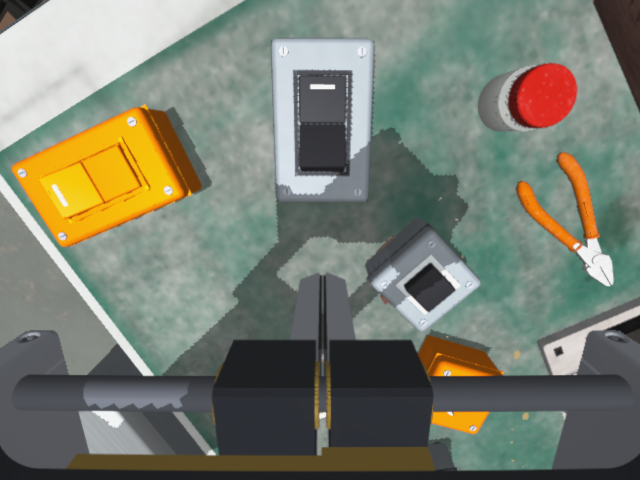

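Run:
```python
from h import *
import pickle;p=pickle.load(open("w3.pkl","rb"))
c=[ray("w",q,.056,p) for q in((274,41),(373,40),(367,200),(278,201))];print(np.mean(c,0))
print(ray("w",(322,87),.060,p),ray("w",(431.5,287),.068,p))
a=cv2.imread("pics/top0.png");b=cv2.imread("pics/t3.png")
s=lambda i:cv2.resize(i[215:275,130:180],(400,480),interpolation=cv2.INTER_CUBIC)
cv2.imwrite("pics/z3.png",np.hstack([s(a),s(b)]))
```

```text
[0.52545957 0.31663357 0.056     ]
[0.53709804 0.34114517 0.06      ] [0.54827302 0.15675415 0.068     ]
```

View pics/z3.png

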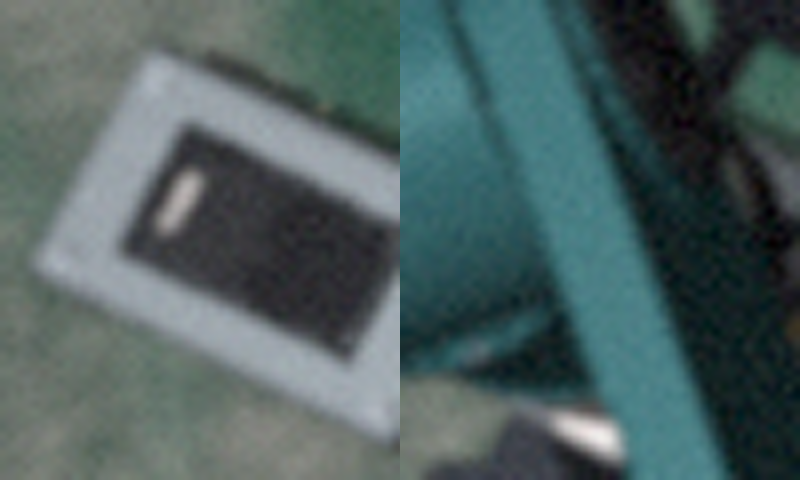

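>>> {"api": "arm_command", "payload": {
  "series": "0 0 0 0.013 -0.005 -0.042 0;0 0 0 0.013 0 -0.042 0;0 0 0 0.013 0 -0.042 0;0 0 0 0.013 0 -0.042 0;0 0 0 0.013 0 -0.042 0;0 0 0 0.013 0 -0.042 0;0 0 0 0.013 0 -0.042 0;0 0 0 0.013 0 -0.042 0;0 0 0 0.013 0 -0.042 0;0 0 0 0 0 0 0;0 0 0 0 0 0 0"
}}

```text
time: 7.35
tool_pos: [0.4269, -0.1592, 0.1556]
ee_rot: [-1.568, 0.001, -0.457]
wrist_force: [0.4, -0.4, 0.2]
width: 0.0005
```

Run:
```python
from h import *
rel([.446,-.1035,.10]); shot("w4")
```

```text
pos [ 0.4269 -0.1592  0.1556] rot [-1.568e+00  1.000e-03 -4.570e-01] F [ 0.4 -0.4  0.2] q [-0.48 -0.11  1.66  0.    1.59 -0.03]
tool shift to target [-0.0074  0.0558  0.0583]
level rotvec(tool) [-0.003   0.     -0.0005]
```

View pics/w4.png

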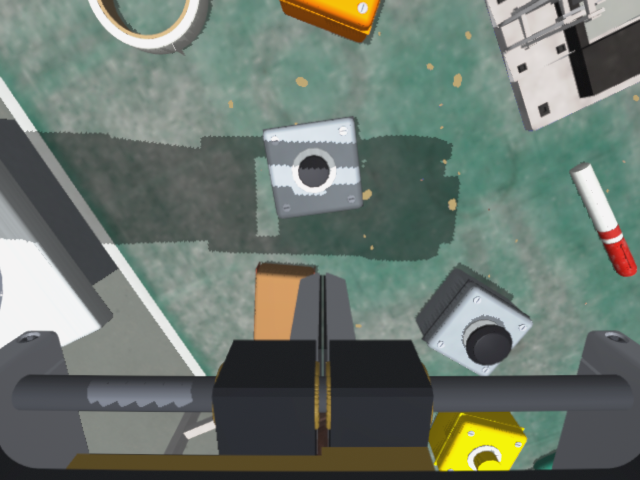

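Run:
```python
from h import *
import pickle;p=pickle.load(open("w4.pkl","rb"))
b=ray("w",(314,170.5),.070,p);print(b)
c=[ray("w",q,.056,p) for q in((264,131),(354,118),(361,207),(276,217))];print(np.mean(c,0),[np.linalg.norm(c[i]-c[i-1]).round(4) for i in range(4)])
im=cv2.imread("pics/w4.png")[100:230,250:380];cv2.imwrite("pics/z4.png",cv2.resize(im,None,fx=4,fy=4))
```

```text
[ 0.44713133 -0.10521834  0.07      ]
[ 0.44628691 -0.10566614  0.056     ] [np.float64(0.069), np.float64(0.0705), np.float64(0.0702), np.float64(0.0712)]
```

View pics/z4.png

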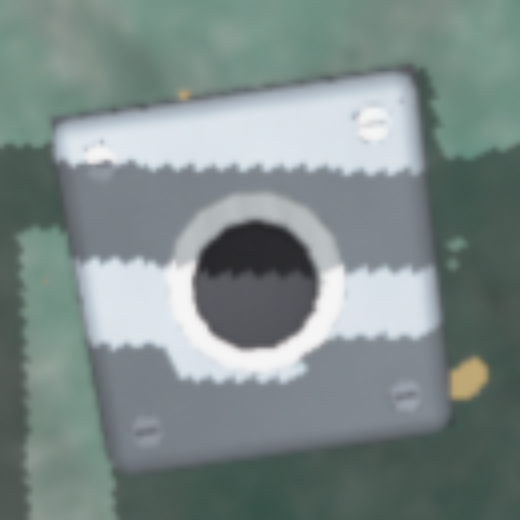

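>>> {"api": "arm_command", "payload": {
  "series": "0 0 0 -0.0035 0 0.029 0;0 0 0 -0.003 0 0.029 0;0 0 0 0 0.025 0 0;0 0 0 0 0.025 0 0;0 0 0 0 0 0 0;0 0 0 0 0 0 0"
}}

```text
time: 8.0
tool_pos: [0.4518, -0.0924, 0.1052]
ee_rot: [-1.566, -0.001, -0.44]
wrist_force: [-0.0, -0.5, 1.2]
width: 0.0
```

Run:
```python
from h import *
rel([.4465,-.1045,.07])
```

```text
pos [ 0.4518 -0.0924  0.1052] rot [-1.566e+00 -1.000e-03 -4.400e-01] F [-0.  -0.5  1.2] q [-0.33 -0.07  1.73  0.    1.48  0.11]
tool shift to target [ 0.0003  0.0351 -0.0134]
level rotvec(tool) [-0.0049 -0.      0.0007]
```

>>> {"api": "arm_command", "payload": {
  "series": "-0.005 0 0 0 0.008 -0.013 0;0 0 0 0 0.008 0 0;0 0 0 0 0.004 0 0;0 0 0 0 0 0 0"
}}

```text
time: 8.4
tool_pos: [0.4477, -0.1052, 0.0867]
ee_rot: [-1.571, -0.006, -0.439]
wrist_force: [0.5, 0.3, -0.4]
width: 0.0001
```

Run:
```python
from h import *
rel([.4465,-.1045,.07])
```

```text
pos [ 0.4477 -0.1052  0.0867] rot [-1.571 -0.006 -0.439] F [ 0.5  0.3 -0.4] q [-0.35 -0.06  1.76 -0.    1.44  0.09]
tool shift to target [-0.0015  0.0167  0.0001]
level rotvec(tool) [0.0002 0.     0.0057]
```

>>> {"api": "arm_command", "payload": {
  "series": "0 0 0.005 -0.001 0.006 0 0;0 0 0 0 0.006 0 0;0 0 0 0 0.003 0 0;0 0 0 0 0.003 0 0;0 0 0 0 0.003 0 0;0 0 0 0 0.002 0 0"
}}

```text
time: 9.0
tool_pos: [0.4475, -0.1055, 0.0636]
ee_rot: [-1.571, -0.003, -0.44]
wrist_force: [-0.4, 0.2, 1.8]
width: 0.0002
```

Run:
```python
from h import *
rel([.4465,-.1045,.062])
```

```text
pos [ 0.4475 -0.1055  0.0636] rot [-1.571 -0.003 -0.44 ] F [-0.4  0.2  1.8] q [-0.35 -0.04  1.79 -0.    1.39  0.09]
tool shift to target [-0.0014  0.0016  0.0005]
level rotvec(tool) [-0.0001 -0.      0.0025]
```

>>> {"api": "arm_command", "payload": {
  "series": "0 0 0 0 0.003 0 0;0 0 0 0 0.003 0 0;0 0 0 0 0.003 0 0"
}}

```text
time: 9.3
tool_pos: [0.4477, -0.1055, 0.062]
ee_rot: [-1.571, -0.003, -0.44]
wrist_force: [-8.0, 2.3, 17.8]
width: 0.0003
```

>>> {"api": "arm_command", "payload": {
  "series": "0 0 0 0 -0.01 0 0;0 0 0 0 -0.03 0 0;0 0 0 0 -0.04 0 0;0 0 0 0 -0.01 -0.03 0;0 0 0 0 0 -0.03 0;0 0 0 0 0 0 0"
}}

```text
time: 9.9
tool_pos: [0.4227, -0.1609, 0.1565]
ee_rot: [-1.572, -0.008, -0.436]
wrist_force: [0.0, 0.9, 0.2]
width: 0.0005
```

Run:
```python
from h import *
rel([.5475,.156,.155]); shot("w5")
im=cv2.imread("pics/w5.png");p=robot.camera_params("wrist")
for z in(.07,.062): print(proj("w",[.447,-.1048,z],p))
cv2.imwrite("pics/w5c.png",im[60:440])
```

```text
pos [ 0.4227 -0.1609  0.1565] rot [-1.572 -0.008 -0.436] F [0.  0.9 0.2] q [-0.49 -0.12  1.68 -0.    1.58 -0.05]
tool shift to target [-0.0209  0.001   0.34  ]
level rotvec(tool) [ 0.0011 -0.      0.008 ]
[318.43843763 166.95420847]
[318.46199429 166.03172146]
```

View pics/w5.png

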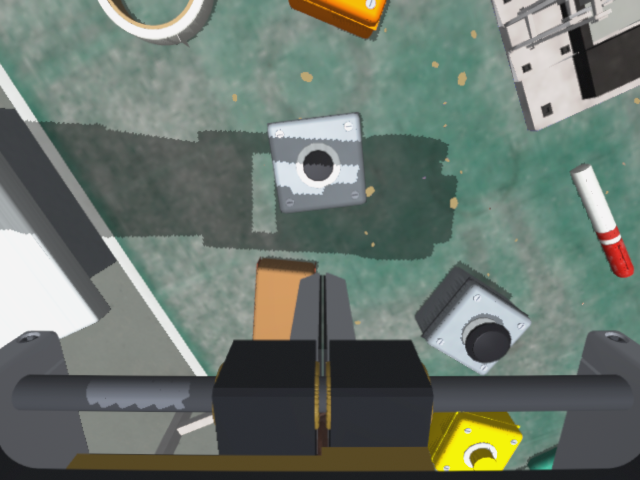

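>>> {"api": "arm_command", "payload": {
  "series": "0 0 0.008 -0.003 0 0.038 0;0 0 0 -0.003 0 0.038 0;0 0 0 -0.003 0 0.038 0;0 0 0 -0.003 0 0.038 0;0 0 0 -0.003 0 0.038 0;0 0 0 -0.003 0 0.03 0;0 0 0 -0.003 0 0.02 0;0 0 0 0 0 0 0;0 0 0 0 0 0 0"
}}

```text
time: 10.85
tool_pos: [0.5076, 0.0839, 0.1505]
ee_rot: [-1.568, 0.009, -0.433]
wrist_force: [-1.6, -0.9, 0.1]
width: 0.0008
```

Run:
```python
from h import *
rel([.5475,.156,.1]); shot("w6")
```

```text
pos [0.5076 0.0839 0.1505] rot [-1.568  0.009 -0.433] F [-1.6 -0.9  0.1] q [0.05 0.03 1.54 0.01 1.58 0.48]
tool shift to target [0.0064 0.0507 0.0821]
level rotvec(tool) [-0.003   0.     -0.0091]
```

View pics/w6.png

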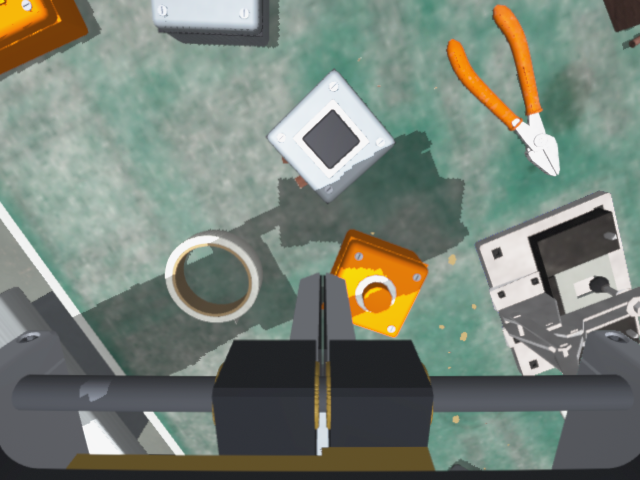

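Run:
```python
from h import *
import pickle;p=pickle.load(open("w6.pkl","rb"))
print(ray("w",(331.3,138.5),.068,p))
c=[ray("w",q,.056,p) for q in((334,70),(394,142),(330,201),(267,136))];print(np.mean(c,0),[np.linalg.norm(c[i]-c[i-1]).round(4) for i in range(4)]);d=c[1]-c[0];print(np.degrees(np.arctan2(d[1],d[0])))
```

```text
[0.54747897 0.1545702  0.068     ]
[0.54747319 0.15418689 0.056     ] [np.float64(0.069), np.float64(0.069), np.float64(0.0672), np.float64(0.0702)]
-72.21703207579978
```

>>> {"api": "arm_command", "payload": {
  "series": "0 0 -0.009 0.003 0 0.04 0;0 0 0 0.003 0 0.04 0;0 0.14 0 0 0 0 0;0 0.14 0 0 0 0 0;0 0.14 0 0 0 0 0;0 0.14 0 0 0 0 0;0 0.14 0 0 0 0 0;0 0 0 0 0 0 0;0 0 0 0 0 0 0"
}}

```text
time: 11.8
tool_pos: [0.5468, 0.1466, 0.1486]
ee_rot: [-1.573, 0.001, -1.173]
wrist_force: [0.1, -0.1, 0.1]
width: 0.0005
```

Run:
```python
from h import *
rel([.5475,.156,.068]); shot("w7")
```

```text
pos [0.5468 0.1466 0.1486] rot [-1.573e+00  1.000e-03 -1.173e+00] F [ 0.1 -0.1  0.1] q [0.16 0.14 1.42 0.   1.58 1.33]
tool shift to target [-0.0083  0.0806  0.0044]
level rotvec(tool) [ 0.0019 -0.     -0.0011]
```

View pics/w7.png

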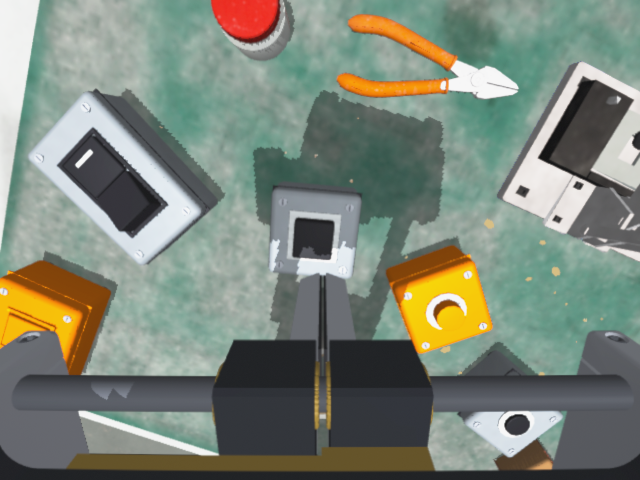

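>>> {"api": "arm_command", "payload": {
  "series": "0 0 0 -0.0075 0.02 0.004 0;0 0 0 0 0.02 0 0;0 0 0 0 0.012 0 0;0 0 0 0 0 0 0;0 0 0 0 0 0 0"
}}

```text
time: 12.35
tool_pos: [0.5486, 0.154, 0.0967]
ee_rot: [-1.569, 0.0, -1.168]
wrist_force: [-0.0, -0.1, -0.0]
width: 0.0005
```

Run:
```python
from h import *
rel([.5475,.155,.068])
```

```text
pos [0.5486 0.154  0.0967] rot [-1.569  0.    -1.168] F [-0.  -0.1 -0. ] q [0.17 0.18 1.49 0.   1.48 1.34]
tool shift to target [-0.0014  0.0287 -0.0006]
level rotvec(tool) [-0.0013  0.     -0.0002]
```

>>> {"api": "arm_command", "payload": {
  "series": "0 0 0 -0.001 0.01 0 0;0 0 0 0 0.01 0 0;0 0 0 0 0.003 0 0;0 0 0 0 0.003 0 0;0 0 0 0 0.003 0 0;0 0 0 0 0.002 0 0"
}}

```text
time: 12.95
tool_pos: [0.5499, 0.1551, 0.0663]
ee_rot: [-1.565, -0.001, -1.168]
wrist_force: [-0.5, 0.1, 2.6]
width: 0.0002
```

>>> {"api": "arm_command", "payload": {
  "series": "0 0 0 0 0.003 0 0;0 0 0 0 0.003 0 0;0 0 0 0 0.003 0 0;0 0 0 0 0.003 0 0"
}}

```text
time: 13.35
tool_pos: [0.5501, 0.1552, 0.0621]
ee_rot: [-1.563, -0.002, -1.167]
wrist_force: [-7.6, -1.2, 14.0]
width: 0.0006
```

>>> {"api": "arm_command", "payload": {
  "series": "0 0 0 0 0.003 0 0"
}}

```text
time: 13.45
tool_pos: [0.5501, 0.1551, 0.0621]
ee_rot: [-1.562, -0.002, -1.167]
wrist_force: [-5.2, -1.0, 13.1]
width: 0.0004
```

Run:
```python
from h import *
for i in range(8):
    shot("w8"); o=robot.get_obs(); print(o["time"],o["tool_pos"].round(4),o["wrist_force"].round(1))
```

```text
13.5 [0.5501 0.1551 0.0621] [-6.4 -1.3 13.5]
13.55 [0.5501 0.1551 0.0621] [-6.5 -1.4 13. ]
13.6 [0.5501 0.1551 0.0621] [-6.  -1.  12.7]
13.65 [0.5501 0.1552 0.0621] [-7.  -1.4 13.1]
13.7 [0.5501 0.1551 0.0621] [-6.3 -2.4 13.3]
13.75 [0.5501 0.1551 0.0621] [-6.3 -1.2 13.6]
13.8 [0.5501 0.1552 0.0621] [-6.  -2.  13.1]
13.85 [0.5501 0.1551 0.0621] [-5.8 -1.6 14.1]
```

View pics/w8.png

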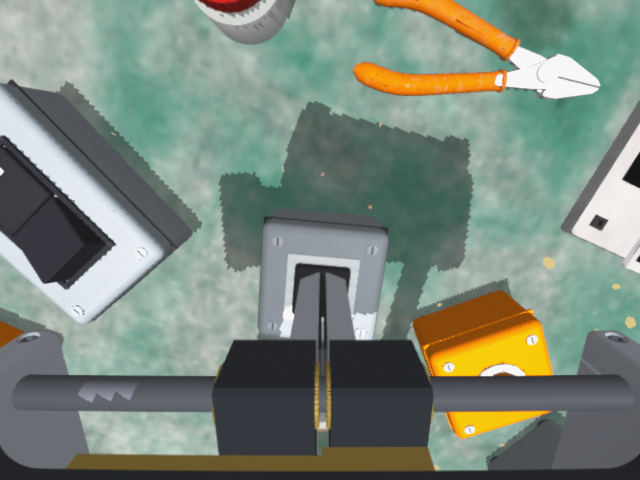

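Run:
```python
from bench import robot
print(robot.close_job()); o=robot.get_obs(); print(o["time"],o["tool_pos"],o["wrist_force"])
```

```text
the job is handed in; nothing more can be done
None
the job is handed in; nothing more can be done
```

I did the three presses in the order asked, with closed fingers, and handed the job in at about 13.9 s with the fingers still holding the square key down.

| Control | Finger height when it stopped | Expected height | Vertical force |
|---|---|---|---|
| Rocker on the grey power box, at the metal bar | 59.7 mm | 60 mm | 14.5 N |
| Small round button on the grey box | 62.0 mm | 62 mm | 17.8 N |
| Square key | 62.1 mm | 62 mm | about 13 N, steady over the last 0.4 s |

- **Rocker:** a wrist picture afterwards showed the marked half level and the other half raised. The box was within 1 mm of where I had measured it before.
- **Round button:** a wrist picture afterwards showed the button looking slightly smaller, which fits with it being pushed in. The box showed no visible shift.
- **Square key:** the force is well above the 5 N the spring needs at the bottom, and the last wrist picture showed the fingers on the key.
- **Failed or off:**
  - The top camera could not confirm the rocker, because the arm blocked its view.
  - The fingers pressed the square key about 2.5 mm off its centre, still well within the key.
  - The rocker, round button and square key presses also carried a sideways force of about 6 to 8 N. I saw no box move in the pictures.
- **Other things on the bench:** I sent no press or low move near the mushroom button, the look-alikes or the loose things. I did not measure their positions again at the end.

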